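Hold the spare candle over the empty holder

ROBOT

A 7-joint arm with a two-finger parallel gripper is mounted at the origin on the work surface. World frame = base frame: x ahead of the robot, y to its left, z up, the work surface at z = 0. Lengths are in m, angles in rad, forces in N, time in s.
With the tool pointing down it reaches from about 0.4 to 0.85 m from the base axis. Payload 4.5 kg.
Tool frame: the origin (TCP) lies at the very end of the fingers, on their centre line; the grasp point (between the pads) lies 19 mm behind it; z points along the fingers, y is the line along which they close (so a half turn about z gives the same grasp; the last joint's range is limited). The gripper opens to 88 mm and grips with 3 to 60 N. Pads are 18 mm wide; open, the fingers measure 123 mm over their backs; the gripper's body (75 mm by 187 mm) begins 45 mm behind the grasp point.
Start: joints at [-1.159, 0.689, -0.195, 1.565, 0.157, 0.902, -0.215], TCP at [0.231, 0.581, 0.239] pointing down, gripper open.
Joint ranges: [-3.01, 3.01], [-0.46, 2.08], [-1.47, 1.51], [0.13, 2.56], [-1, 4.14], [0.04, 2.09], [-2.66, 2.66]. Speed limits (rad/s): [2.57, 2.57, 3.14, 3.14, 3.14, 3.14, 3.14].

INTERFACE

Orientations are given as a unit quaternion [x, y, z, w].
In Python, from plant import r gives the robot as it stands. The module is installed in compiled form; this text tells all that it offers.
- The arm moves only by the tool step_arm, never from a script. Its argument "increments" is a list of rows, each a list of 2 entries, a list of its own where there are three numbers: the shift along the world's x, y, z in cm, then the turn, a rotation vector about the world's x, y, z in degrees. A call has exactly 10 rows; each row shifts and turns the commanded pose from where the row before left it; what a row does not reach is not made up. A row lasts 1/10 s, in which the tool goes at most 50 mm and 8.59 degrees, less where a joint would pass 70% of its speed; a pose out of reach is approached as far as the arm can. A call is refused whole if a number of a shift passes 5 or a number of a turn 8.59, either way. A call with a gripper value outside its range is refused whole. "fingers" is the opening, from 0 (shut) to 1 (fully open), set as the call begins (left out, the last holds). The fingers move at their own pace and stop on an object; "grip_force" is the grip in N (left out, the last holds). Time passes only in rows, so rows that do not move let the fingers close, or fill a call up. It gives the time, the measured TCP pose, the force, the opening and the grip force at its end, in the units of the state.
- r.get_state(): the state, without advancing time (a new reading comes with each control period).
- r.snapshot(name): name is "side" or "top"; returns (picture, depth): 400x640x3 uint8, red, green, blue; 400x640 float32, m along the optical axis (not along the pixel's ray), 0 where there is no reading.
- r.calibration(name): a dict with "fov_y" (degrees; the focal length in pixels is half the picture's height over the tangent of half this angle, whatever the lens; pixels are square), "cx", "cy" (the principal point, pixels), "R" (3x3) and "t" (3): a world point X has camera coordinates R X + t. Camera axes: x right, y down, z forward; pixel columns grow to the right and rows downward; lengths in m; the calibration is good to about 2 mm. A picture is of the moment at which its call begins. calibration takes no time and is no camera call.
- r.finish_job(): hands the job in; it is judged then, once.
The state is a dict: "clock": time; "q": joint angles; "qd": joint speeds; "joint_torque": joint torques, N m; "tool_pos": TCP position; "eef_rot": TCP orientation; "contact_force": force on the tool from outside, world axes, zero at the start; "moment": the same for the moment, N m; "opening": opening from 0.0 (shut) to 1.0 (fully open); "finger_force": force on a finger pad.
Only numpy, scipy, OpenCV 4.12 (cv2) and the standard library are available. Lean on these libraries where they do the work, as an engineer would, in place of code of your own. Each camera call takes 0.05 s, during which the arm holds its last target. There are 200 camera calls.

TASK

One of the three silver candle holders has no candle: pick up the spare red candle from the cork coaster, lift it over the tops of the picture frames and hold it upright and centred over that empty holder, its foot about a centimetre above the rim, so that I can press a fixing dot under it. Never let it touch a holder or another candle, and leave everything else where it stands. Finish while still holding the candle there, steady in the gripper; do not set it down or let go.

Things in the scene. Friction and masses are not known exactly. Their poses are not given: they have to be found in the camera images.
- spare_center (a point): the spare red pillar candle standing upright on a round cork coaster (fixed, 88 mm across, 6 mm thick) on the robot's side of the frames: 45 mm diameter, 100 mm tall plus a tiny wick (8 mm, which can be ignored), about 0.15 kg, loose. This point is its centre, half-way up, 50 mm above its foot; z runs along the candle, up at the start
- holder_a_rim (a point): silver candle holder a: a loose metal pedestal 78 mm high (0.6 kg), foot 82 mm across, with a round cup on top 68 mm across outside, 62 mm inside and 8 mm deep. This point is the centre of the cup's mouth, level with the rim, 78 mm above the table; z is up. The three holders look the same and stand in a loose row beyond the frames; two of them carry a candle, one is empty, and which one differs from start to start
- holder_b_rim (a point): silver candle holder b: a loose metal pedestal 78 mm high (0.6 kg), foot 82 mm across, with a round cup on top 68 mm across outside, 62 mm inside and 8 mm deep. This point is the centre of the cup's mouth, level with the rim, 78 mm above the table; z is up. The three holders look the same and stand in a loose row beyond the frames; two of them carry a candle, one is empty, and which one differs from start to start
- holder_c_rim (a point): silver candle holder c: a loose metal pedestal 78 mm high (0.6 kg), foot 82 mm across, with a round cup on top 68 mm across outside, 62 mm inside and 8 mm deep. This point is the centre of the cup's mouth, level with the rim, 78 mm above the table; z is up. The three holders look the same and stand in a loose row beyond the frames; two of them carry a candle, one is empty, and which one differs from start to start
- candle_a_center (a point): one of the two red candles already standing on holders (its foot is 70 mm above the table, its top 170 mm, in the middle of the cup): same make as the spare one. This point is its centre; z is up
- candle_b_center (a point): one of the two red candles already standing on holders (its foot is 70 mm above the table, its top 170 mm, in the middle of the cup): same make as the spare one. This point is its centre; z is up
- frame_left: the left (+y) picture frame seen from the robot: a free-standing block frame 30 mm thick (x), 150 mm wide (y), 120 mm high, 0.4 kg, loose. Origin at the centre of its underside; z up. The three frames stand side by side across the table between the spare candle and the holders, too close together to pass the candle between them
- frame_mid: the middle picture frame seen from the robot: a free-standing block frame 30 mm thick (x), 150 mm wide (y), 120 mm high, 0.4 kg, loose. Origin at the centre of its underside; z up. The three frames stand side by side across the table between the spare candle and the holders, too close together to pass the candle between them
- frame_right: the right (-y) picture frame seen from the robot: a free-standing block frame 30 mm thick (x), 150 mm wide (y), 120 mm high, 0.4 kg, loose. Origin at the centre of its underside; z up. The three frames stand side by side across the table between the spare candle and the holders, too close together to pass the candle between them
- remote: black remote control lying flat at the left, 170 mm (x) by 46 mm (y) by 20 mm, loose; origin at the centre of its underside
- bowl: blue ceramic bowl at the right, 130 mm across, 55 mm high, loose; origin at the centre of its underside
- mug: white mug at the far right, 80 mm across, 90 mm high, handle towards its +y, loose; origin at the centre of its underside
Mind the look-alikes: they are no part of the job. Leave any green look-alike of the part that bears holder_a_rim alone. What is shaped like the part that bears holder_b_rim but purple or turquoise is not meant.

How it is judged:
By the outcome, as a careful person would: the job done as asked, in the order asked, and still so for the second after the job is handed in, while the arm keeps its last pose, push and grip.
It also fails if it takes over 35 s, if anything falls off the work surface, if the arm or the gripper's body presses on something with over 40 N, if the wrist force passes 120 N, or if a joint passes its speed limit or range.

## Working session

There is one attempt and no reset: what is moved stays moved. The work goes in short steps, Python scripts to look and compute and a tool call to move; the robot and the scene stay as the last step left them, time stands still between calls to the robot, and variables do not carry over. Pictures are saved under pics/ and viewed, at most 10 in all, crops included, and the job is handed in when it is done.

Besides the shell and the picture viewer there is one more tool, called after ">>>" as name(argument=value, ...), one argument or row to a line, values as JSON. step_arm: Moves the arm, as the interface text tells. Its arguments: {"type":"object","properties":{"increments":{"type":"array","items":{"type":"array"}},"fingers":{"type":"number"},"grip_force":{"type":"number"}},"required":["increments"]}

```bash
mkdir -p pics; cat > h.py <<'E'
from plant import r
import numpy as np, cv2
def cal(n):
    c=r.calibration(n); f=200/np.tan(np.radians(c['fov_y'])/2)
    return f,c['cx'],c['cy'],np.array(c['R']),np.array(c['t'])
def cloud(n,d):
    f,cx,cy,R,t=cal(n); v,u=np.mgrid[:d.shape[0],:d.shape[1]]
    P=np.stack([(u-cx)/f*d,(v-cy)/f*d,d],-1)
    return (P-t)@R
def ray(n,u,v,z):
    f,cx,cy,R,t=cal(n); o=-R.T@t; w=R.T@np.array([(u-cx)/f,(v-cy)/f,1]); return o+w*(z-o[2])/w[2]
def snap(n,name):
    p,d=r.snapshot(n); cv2.imwrite(f'pics/{name}.png',p[...,::-1]); return p,d
E
python3 - <<'E'
from h import *
for n in('top','side'):
    p,d=snap(n,n+'0'); np.savez(n+'0.npz',p=p,d=d); f,cx,cy,R,t=cal(n); print(n,f,cx,cy,-R.T@t,R.round(2).tolist(),(d==0).mean())
s=r.get_state(); print(s['tool_pos'],s['eef_rot'],s['clock'],s['opening'])
E
```

```text
top 462.1883434821149 321.26159349510084 202.3897515050167 [0.34612812 0.04945214 1.3310202 ] [[0.02, -1.0, 0.01], [-0.99, -0.02, -0.16], [0.16, -0.0, -0.99]] 0.004
side 468.77251124456853 318.9631690710821 202.6895584443313 [-0.07739256 -0.72544326  1.29902155] [[0.78, -0.63, 0.02], [-0.48, -0.61, -0.63], [0.4, 0.48, -0.78]] 0.0042734375
[0.23037808 0.58038008 0.2379852 ] [ 1.87753065e-01  9.82215912e-01 -8.23539375e-04 -9.70962030e-05] 0.1 0.9969367980861525
```

View pics/top0.png

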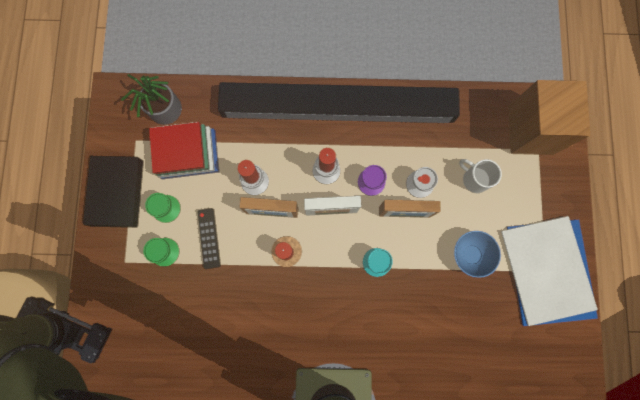

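View pics/side0.png

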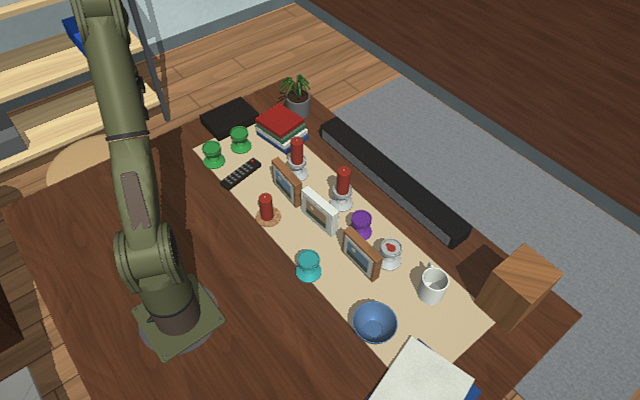

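The top view shows the spare candle on its coaster at about (285,251). There are silver holders with candles at (252,178) and (327,165), and an empty one at (423,182) with a little red mark in its cup. The frames stand at (268,207), (332,205) and (410,208). The side view agrees: the empty holder is at (391,252) and the spare at (266,208). Next I'll measure.

```bash
python3 - <<'E'
from h import *
def circ(P):
    A=np.c_[2*P[:,:2],np.ones(len(P))]; s=np.linalg.lstsq(A,(P[:,:2]**2).sum(1),rcond=None)[0]
    return s[:2].round(4),round(float(np.sqrt(s[2]+s[:2]@s[:2])),4)
for n in('top','side'):
    D=np.load(n+'0.npz'); p=D['p'];d=D['d']; C=cloud(n,d)
    hsv=cv2.cvtColor(p,cv2.COLOR_RGB2HSV)
    red=(((hsv[...,0]<6)|(hsv[...,0]>174))&(hsv[...,1]>140)&(hsv[...,2]>60)).astype(np.uint8)
    k,L,st,ce=cv2.connectedComponentsWithStats(red)
    for i in range(1,k):
        if st[i,4]<15: continue
        P=C[L==i]; 
        if not(0.2<np.median(P[:,0])<.9): continue
        zt=np.percentile(P[:,2],95); T=P[P[:,2]>zt-.01]
        print(n,'red',ce[i].round(),st[i,4],'ztop',zt.round(3),'topmean',T.mean(0).round(4),'bb',T[:,:2].min(0).round(3),T[:,:2].max(0).round(3), 'fit',circ(P[P[:,2]<zt-.012]) if n=='side' and (P[:,2]<zt-.012).sum()>30 else '')
    # empty holder
    u0,v0=((423,182) if n=='top' else (391,252))
    w=np.zeros(d.shape,bool); w[v0-25:v0+25,u0-25:u0+25]=1
    m=w&(C[...,2]>.073)&(C[...,2]<.084)
    k,L=cv2.connectedComponents(m.astype(np.uint8)); 
    for i in range(1,k):
        P=C[L==i]
        if len(P)>30: print(n,'rim',len(P),P[:,2].mean().round(4),circ(P),P.min(0).round(3),P.max(0).round(3))
    m=(C[...,2]>.095)&(C[...,2]<.135)&(hsv[...,1]>=0)&(C[...,0]>.3)
    k,L,st,ce=cv2.connectedComponentsWithStats(m.astype(np.uint8))
    for i in range(1,k):
        if st[i,4]>80: P=C[L==i]; print(n,'tall',ce[i].round(),np.percentile(P,1,0).round(3),np.percentile(P,99,0).round(3))
E
python3 -c "
import cv2;a=cv2.imread('pics/top0.png')[140:280,230:450];cv2.imwrite('pics/c.png',cv2.resize(a,None,fx=3.5,fy=3.5))"
```

```text
top red [176. 147.] 2305 ztop 0.093 topmean [0.6975 0.4482 0.0946] bb [0.346 0.049] [0.774 0.527] fit 
top red [327. 156.] 195 ztop 0.174 topmean [0.6596 0.0317 0.1767] bb [0.346 0.013] [0.682 0.053] fit 
top red [246. 168.] 182 ztop 0.174 topmean [0.6251 0.2402 0.1703] bb [0.606 0.219] [0.646 0.258] fit 
top red [424. 179.] 63 ztop 0.075 topmean [ 0.6292 -0.2411  0.0721] bb [ 0.619 -0.253] [ 0.64  -0.224] fit 
top red [283. 250.] 162 ztop 0.11 topmean [0.4195 0.1418 0.1058] bb [0.399 0.121] [0.439 0.161] fit 
top rim 118 0.0773 (array([ 0.6281, -0.2441]), 0.0313) [ 0.595 -0.277  0.073] [ 0.662 -0.211  0.084]
top tall [535. 127.] [ 0.725 -0.641  0.095] [ 0.874 -0.514  0.134]
top tall [268. 205.] [0.521 0.111 0.096] [0.556 0.259 0.126]
top tall [333. 203.] [ 0.529 -0.059  0.097] [0.567 0.087 0.126]
top tall [411. 206.] [ 0.529 -0.271  0.097] [ 0.559 -0.123  0.126]
top tall [283. 250.] [0.399 0.121 0.101] [0.441 0.163 0.111]
side red [279. 120.] 964 ztop 0.093 topmean [0.6927 0.4482 0.0896] bb [-0.077 -0.725] [0.769 0.532] fit (array([0.7147, 0.476 ]), 0.0971)
side red [297. 150.] 294 
[... 412 characters left out ...]
 ztop 0.076 topmean [ 0.6115 -0.2514  0.0971] bb [-0.077 -0.725] [ 0.64  -0.225] fit 
side rim 89 0.0763 (array([ 0.6254, -0.2422]), 0.0318) [ 0.591 -0.276  0.073] [ 0.66  -0.207  0.082]
side tall [587.  26.] [ 2.212 -0.19   0.095] [2.244 0.39  0.134]
side tall [296. 155.] [0.599 0.218 0.095] [0.637 0.254 0.134]
side tall [286. 173.] [0.516 0.113 0.096] [0.553 0.262 0.125]
side tall [342. 185.] [0.636 0.011 0.096] [0.671 0.05  0.135]
side tall [319. 203.] [ 0.524 -0.059  0.095] [0.562 0.089 0.126]
side tall [265. 198.] [0.395 0.12  0.096] [0.437 0.166 0.113]
side tall [362. 246.] [ 0.524 -0.271  0.096] [ 0.557 -0.124  0.125]
side tall [506. 300.] [ 0.721 -0.643  0.095] [ 0.852 -0.515  0.134]
```

View pics/c.png

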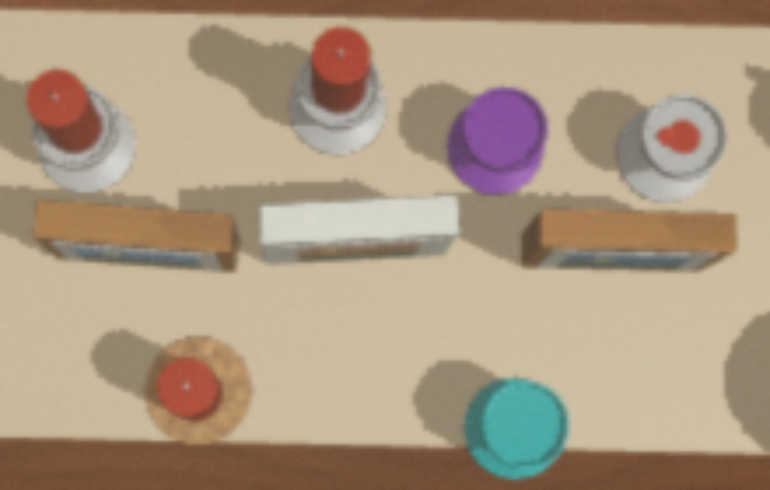

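Both views agree. The spare is at (0.418, 0.142) with its top at about 0.107. The empty rim is at (0.627, -0.243, 0.077) with a radius of about 32 mm, and the frame tops are at about 0.12. All three are within reach, so I'll approach the spare high up.

>>> step_arm(
  increments=[
    [[0.94, -2.19, 0], [0, 0, 0]],
    [[0.94, -2.19, 0], [0, 0, 0]],
    [[0.94, -2.19, 0], [0, 0, 0]],
    [[0.94, -2.19, 0], [0, 0, 0]],
    [[0.94, -2.19, 0], [0, 0, 0]],
    [[0.94, -2.19, 0], [0, 0, 0]],
    [[0.94, -2.19, 0], [0, 0, 0]],
    [[0.94, -2.19, 0], [0, 0, 0]],
    [[0.94, -2.19, 0], [0, 0, 0]],
    [[0.94, -2.19, 0], [0, 0, 0]],
  ],
  fingers=1,
)

```text
clock: 1.1
tool_pos: [0.3247, 0.3608, 0.2385]
eef_rot: [0.188, 0.982, -0.0, -0.0]
contact_force: [0.2, 0.3, -0.1]
opening: 1.0
finger_force: 0.0
```

>>> step_arm(
  increments=[
    [[0.94, -2.19, 0], [0, 0, 0]],
    [[0.94, -2.19, 0], [0, 0, 0]],
    [[0.94, -2.19, 0], [0, 0, 0]],
    [[0.94, -2.19, 0], [0, 0, 0]],
    [[0.94, -2.19, 0], [0, 0, 0]],
    [[0.94, -2.19, 0], [0, 0, 0]],
    [[0.94, -2.19, 0], [0, 0, 0]],
    [[0.94, -2.19, 0], [0, 0, 0]],
    [[0.94, -2.19, 0], [0, 0, 0]],
    [[0.94, -2.19, 0], [0, 0, 0]],
  ],
)

```text
clock: 2.1
tool_pos: [0.4186, 0.1419, 0.2386]
eef_rot: [0.188, 0.982, -0.0, -0.0]
contact_force: [0.8, -0.3, -0.2]
opening: 1.0
finger_force: 0.0
```

>>> step_arm(
  increments=[
    [[0, 0, -1.72], [0, 0, 0]],
    [[0, 0, -1.72], [0, 0, 0]],
    [[0, 0, -1.72], [0, 0, 0]],
    [[0, 0, -1.72], [0, 0, 0]],
    [[0, 0, -1.72], [0, 0, 0]],
    [[0, 0, -1.72], [0, 0, 0]],
    [[0, 0, -1.72], [0, 0, 0]],
    [[0, 0, -1.72], [0, 0, 0]],
    [[0, 0, -1.72], [0, 0, 0]],
    [[0, 0, -1.72], [0, 0, 0]],
  ],
)

```text
clock: 3.1
tool_pos: [0.4186, 0.143, 0.0659]
eef_rot: [0.188, 0.982, 0.0, -0.0]
contact_force: [0.1, -0.6, 0.5]
opening: 0.998
finger_force: 0.0
```

>>> step_arm(
  increments=[
    [[0, 0, 0], [0, 0, 0]],
    [[0, 0, 0], [0, 0, 0]],
    [[0, 0, 0], [0, 0, 0]],
    [[0, 0, 0], [0, 0, 0]],
    [[0, 0, 0], [0, 0, 0]],
    [[0, 0, 0], [0, 0, 0]],
    [[0, 0, 0], [0, 0, 0]],
    [[0, 0, 0], [0, 0, 0]],
    [[0, 0, 0], [0, 0, 0]],
    [[0, 0, 0], [0, 0, 0]],
  ],
  fingers=0,
  grip_force=20,
)

```text
clock: 4.1
tool_pos: [0.4188, 0.1429, 0.0672]
eef_rot: [0.188, 0.982, 0.0, 0.0]
contact_force: [-0.7, -0.8, 6.2]
opening: 0.504
finger_force: 20.0
```

```bash
python3 - <<'E'
from h import *
p,d=snap('side','side1'); cv2.imwrite('pics/s1.png',cv2.resize(p[150:250,210:350,::-1],None,fx=5,fy=5))
s=r.get_state(); print(s['opening']*.088,s['finger_force'],s['contact_force'],s['tool_pos'])
E
```

```text
0.04391219903958536 19.978340271336492 [-0.3642357   0.05790728  6.01212356] [0.41875424 0.14284783 0.06714206]
```

View pics/s1.png

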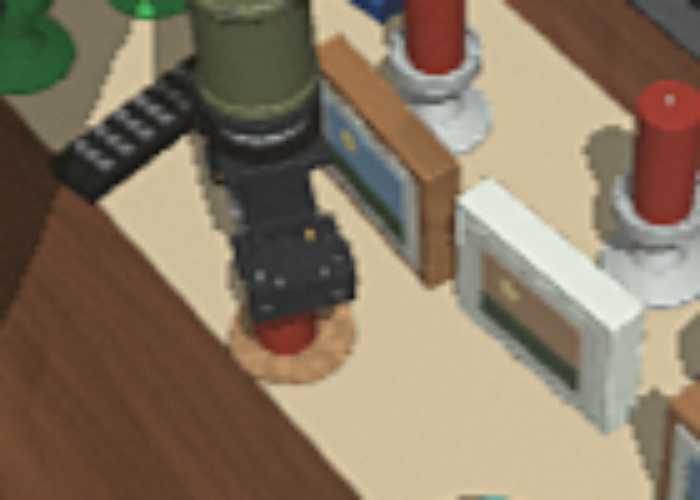

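The red candle is between the fingers with a 44 mm opening, and the frames and remote haven't moved. I'll lift it clear of the frames.

>>> step_arm(
  increments=[
    [[0, 0, 0.5], [0, 0, 0]],
    [[0, 0, 1], [0, 0, 0]],
    [[0, 0, 2], [0, 0, 0]],
    [[0, 0, 2], [0, 0, 0]],
    [[0, 0, 2], [0, 0, 0]],
    [[0, 0, 2], [0, 0, 0]],
    [[0, 0, 2], [0, 0, 0]],
    [[0, 0, 2], [0, 0, 0]],
    [[0, 0, 2], [0, 0, 0]],
    [[0, 0, 1], [0, 0, 0]],
  ],
  grip_force=30,
)

```text
clock: 5.15
tool_pos: [0.4187, 0.143, 0.2336]
eef_rot: [0.188, 0.982, 0.001, 0.001]
contact_force: [-0.9, 0.0, -1.6]
opening: 0.498
finger_force: 30.0
```

>>> step_arm(
  increments=[
    [[0.5, -1, 0], [0, 0, 0]],
    [[1, -2, 0], [0, 0, 0]],
    [[1, -2, 0], [0, 0, 0]],
    [[1, -2, 0], [0, 0, 0]],
    [[1, -2, 0], [0, 0, 0]],
    [[1, -2, 0], [0, 0, 0]],
    [[1, -2, 0], [0, 0, 0]],
    [[1, -2, 0], [0, 0, 0]],
    [[1, -2, 0], [0, 0, 0]],
    [[1, -2, 0], [0, 0, 0]],
  ],
)

```text
clock: 6.15
tool_pos: [0.5129, -0.0491, 0.2304]
eef_rot: [0.188, 0.982, -0.0, -0.001]
contact_force: [0.5, 1.1, -1.5]
opening: 0.499
finger_force: 30.0
```

>>> step_arm(
  increments=[
    [[1.2, -2.1, 0], [0, 0, 0]],
    [[1.2, -2.1, 0], [0, 0, 0]],
    [[1.2, -2.1, 0], [0, 0, 0]],
    [[1.2, -2.1, 0], [0, 0, 0]],
    [[1.2, -2.1, 0], [0, 0, 0]],
    [[1.2, -2.1, 0], [0, 0, 0]],
    [[1.2, -2.1, 0], [0, 0, 0]],
    [[1.2, -2.1, 0], [0, 0, 0]],
    [[1.2, -2.1, 0], [0, 0, 0]],
    [[0.55, -0.6, 0], [0, 0, 0]],
  ],
)

```text
clock: 7.15
tool_pos: [0.626, -0.2464, 0.2297]
eef_rot: [0.19, 0.982, -0.001, -0.001]
contact_force: [-0.7, 0.0, -1.2]
opening: 0.502
finger_force: 30.0
```

```bash
python3 - <<'E'
from h import *
s=r.get_state(); print(s['opening']*.088,s['finger_force'],s['contact_force'],s['tool_pos'])
for n in('side','top'):
    p,d=snap(n,n+'2'); np.savez(n+'2.npz',p=p,d=d)
p=cv2.imread('pics/side2.png')[170:320,300:460]; q=cv2.imread('pics/top2.png')[110:260,360:520]
cv2.imwrite('pics/s2.png',cv2.resize(np.hstack([p[:,:],q[:,:]]),None,fx=2.5,fy=2.5))
E
```

```text
0.0441455328771728 29.985134768066928 [-0.66197922  0.00445407 -1.16936068] [ 0.62599209 -0.24639991  0.22965164]
```

View pics/s2.png

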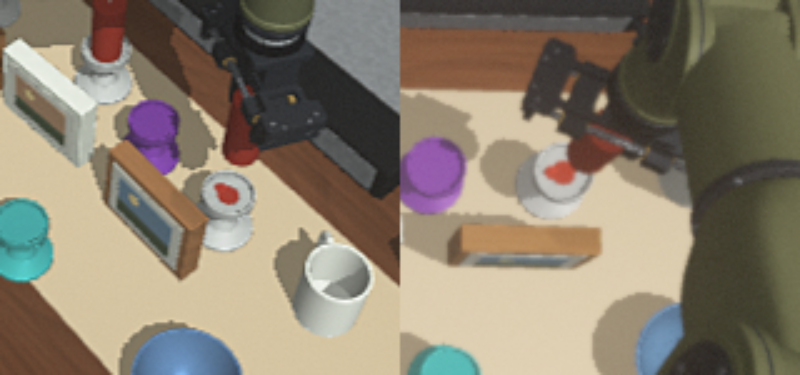

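The left half (side view) shows the held candle reaching down to about (240,162), behind the near finger and above the empty holder. The right half (top view) shows it just past the cup. Before lowering, I'll measure its tilt and foot position.

```bash
cat > m.py <<'E'
from h import *
import sys
from scipy.optimize import least_squares
k=sys.argv[1]; Q=[]
for n in('side','top'):
    D=np.load(f'{n}{k}.npz'); C=cloud(n,D['d']); hsv=cv2.cvtColor(D['p'],cv2.COLOR_RGB2HSV)
    red=((hsv[...,0]<6)|(hsv[...,0]>174))&(hsv[...,1]>140)&(hsv[...,2]>40)
    m=red&(C[...,2]>.085)&(C[...,2]<.30)&(abs(C[...,0]-.627)<.08)&(abs(C[...,1]+.243)<.08)
    P=C[m]; print(n,len(P),np.percentile(P,[1,50,99],0).round(3).tolist())
    v,u=np.nonzero(m)
    if n=='side':
        print('low',[(int(a),int(b)) for a,b in zip(u[v>v.max()-3],v[v>v.max()-3])][:20])
    Q.append((n,P))
for sel in (['side'],['side','top']):
    P=np.vstack([q for n,q in Q if n in sel]); z0=np.median(P[:,2])
    def f(a):
        ax=np.array([a[2],a[3],1]); ax/=np.linalg.norm(ax); w=P-[a[0],a[1],z0]
        return np.linalg.norm(w-np.outer(w@ax,ax),axis=1)-.0225
    s=least_squares(f,[.627,-.243,0,0],loss='soft_l1',f_scale=.002)
    print(sel,'axis at z',z0.round(3),s.x.round(4),'rms',np.sqrt(np.mean(s.fun**2)).round(4),'tilt deg',np.degrees(np.hypot(*s.x[2:])).round(1))
E
python3 m.py 2
```

```text
side 212 [[0.6, -0.267, 0.173], [0.606, -0.252, 0.213], [0.634, -0.227, 0.269]]
low [(391, 233), (392, 233), (393, 233), (394, 233), (395, 233), (396, 233), (397, 233), (398, 233), (399, 233), (400, 233), (401, 233), (392, 234), (393, 234), (394, 234), (395, 234), (396, 234), (397, 234), (398, 234), (399, 234), (400, 234)]
top 36 [[0.606, -0.252, 0.171], [0.612, -0.239, 0.269], [0.619, -0.226, 0.272]]
['side'] axis at z 0.213 [ 0.6253 -0.2449  0.0145 -0.0545] rms 0.002 tilt deg 3.2
['side', 'top'] axis at z 0.22 [ 0.6258 -0.2457  0.0338 -0.0657] rms 0.0023 tilt deg 4.2
```

>>> step_arm(
  increments=[
    [[0.1, 0.3, -0.5], [0, 0, 0]],
    [[0, 0, -0.8], [0, 0, 0]],
    [[0, 0, -0.8], [0, 0, 0]],
    [[0, 0, -0.8], [0, 0, 0]],
    [[0, 0, -0.8], [0, 0, 0]],
    [[0, 0, -0.8], [0, 0, 0]],
    [[0, 0, -0.8], [0, 0, 0]],
    [[0, 0, -0.8], [0, 0, 0]],
    [[0, 0, -0.6], [0, 0, 0]],
    [[0, 0, -0.3], [0, 0, 0]],
  ],
)

```text
clock: 8.25
tool_pos: [0.6277, -0.239, 0.1609]
eef_rot: [0.188, 0.982, 0.0, -0.0]
contact_force: [0.1, 0.2, -0.7]
opening: 0.503
finger_force: 30.0
```

```bash
python3 - <<'E'
from h import *
for n in('side','top'):
    p,d=snap(n,n+'3'); np.savez(n+'3.npz',p=p,d=d)
p=cv2.imread('pics/side3.png')[190:290,340:440]; q=cv2.imread('pics/top3.png')[130:230,380:480]
cv2.imwrite('pics/s3.png',cv2.resize(np.hstack([p[:,:],q[:,:]]),None,fx=4,fy=4))
C=cloud('side',d*0+np.load('side3.npz')['d']); m=(C[...,2]>.073)&(C[...,2]<.084)&(abs(C[...,0]-.627)<.045)&(abs(C[...,1]+.243)<.045)
print('rim',m.sum(),C[m].min(0),C[m].max(0))
E
python3 m.py 3
```

```text
rim 76 [ 0.59096318 -0.27595843  0.07309983] [ 0.65708556 -0.20883985  0.08221061]
side 175 [[0.601, -0.26, 0.102], [0.607, -0.245, 0.143], [0.628, -0.221, 0.217]]
low [(387, 245), (388, 245), (389, 245), (390, 245), (391, 245), (392, 245), (393, 245), (395, 245), (396, 245), (388, 246), (389, 246), (390, 246), (391, 246), (392, 246), (393, 246), (394, 246), (392, 247)]
top 23 [[0.608, -0.244, 0.185], [0.613, -0.232, 0.199], [0.619, -0.22, 0.204]]
['side'] axis at z 0.143 [ 0.6266 -0.2377  0.0091 -0.0578] rms 0.0021 tilt deg 3.4
['side', 'top'] axis at z 0.149 [ 0.6269 -0.2383  0.0293 -0.0689] rms 0.0024 tilt deg 4.3
```

View pics/s3.png

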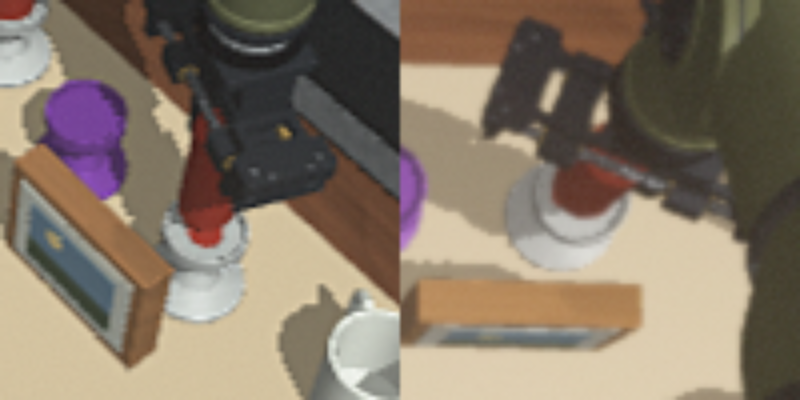

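The side view shows the candle right above the cup, with its foot at about (392,244) and some wax visible beyond it. The top view shows it inside the cup outline. The fit tilts about 3°, so I'll run the same fit on an upright candle standing on a holder to see how much of that is bias.

```bash
python3 - <<'E'
from h import *
from scipy.optimize import least_squares
f,cx,cy,R,t=cal('side')
def px(X): c=R@X+t; return np.array([f*c[0]/c[2]+cx,f*c[1]/c[2]+cy])
def go(k,c,zlo,zhi):
    D=np.load(f'side{k}.npz'); C=cloud('side',D['d']); hsv=cv2.cvtColor(D['p'],cv2.COLOR_RGB2HSV)
    m=((hsv[...,0]<6)|(hsv[...,0]>174))&(hsv[...,1]>140)&(hsv[...,2]>40)&(C[...,2]>zlo)&(C[...,2]<zhi)&(np.hypot(C[...,0]-c[0],C[...,1]-c[1])<.06)
    P=C[m];z0=np.median(P[:,2])
    def fn(a):
        ax=np.array([a[2],a[3],1]); ax/=np.linalg.norm(ax); w=P-[a[0],a[1],z0]
        return np.linalg.norm(w-np.outer(w@ax,ax),axis=1)-.0225
    s=least_squares(fn,[*c,0,0],loss='soft_l1',f_scale=.002); 
    # left edge slope
    rows=[(v,np.nonzero(m[v])[0].min()) for v in range(400) if m[v].sum()>4][3:-6]
    v,u=np.array(rows).T; sl=np.polyfit(v,u,1)[0]
    a=px(np.array([*c,zlo])); b=px(np.array([*c,zhi])); print(k,c,s.x.round(4),'edge du/dv',sl.round(3),'vertical',((b-a)[0]/(b-a)[1]).round(3),len(rows))
go('0',(.661,.032),.085,.165); go('0',(.622,.239),.1,.165); go('0',(.418,.142),.02,.1); go('3',(.627,-.239),.105,.19)
s=r.get_state(); print(s['tool_pos'])
E
```

```text
0 (0.661, 0.032) [0.6606 0.0349 0.0076 0.0026] edge du/dv -0.0 vertical -0.084 7
0 (0.622, 0.239) [ 0.6232  0.2436 -0.0037 -0.0012] edge du/dv -0.0 vertical 0.029 4
0 (0.418, 0.142) [ 0.4169  0.145   0.0039 -0.001 ] edge du/dv 0.229 vertical 0.114 6
3 (0.627, -0.239) [ 0.6264 -0.2368  0.0164 -0.0131] edge du/dv -0.2 vertical -0.241 5
[ 0.62782187 -0.2390104   0.16124357]
```

The fit is now upright to about 1°, which is within the noise. In the same view the candle is 5 mm too far in +y, so I'll correct that and lower it to the final height.

>>> step_arm(
  increments=[
    [[-0.05, -0.25, 0], [0, 0, 0]],
    [[-0.05, -0.2, 0], [0, 0, 0]],
    [[0, 0, -0.3], [0, 0, 0]],
    [[0, 0, -0.3], [0, 0, 0]],
    [[0, 0, -0.3], [0, 0, 0]],
    [[0, 0, -0.2], [0, 0, 0]],
    [[0, 0, 0], [0, 0, 0]],
    [[0, 0, 0], [0, 0, 0]],
    [[0, 0, 0], [0, 0, 0]],
    [[0, 0, 0], [0, 0, 0]],
  ],
)

```text
clock: 9.35
tool_pos: [0.6271, -0.2436, 0.1509]
eef_rot: [0.188, 0.982, 0.0, 0.0]
contact_force: [-0.5, 0.1, -1.6]
opening: 0.502
finger_force: 30.0
```

```bash
python3 - <<'E'
from h import *
for n in('side','top'):
    p,d=snap(n,n+'4'); np.savez(n+'4.npz',p=p,d=d)
p=cv2.imread('pics/side4.png')[190:290,340:440]; q=cv2.imread('pics/top4.png')[130:230,380:480]
cv2.imwrite('pics/s4.png',cv2.resize(np.hstack([p,q]),None,fx=4,fy=4))
s=r.get_state(); print(s['tool_pos'],s['contact_force'],s['qd'].__class__,np.abs(s['qd']).max())
f,cx,cy,R,t=cal('side')
def px(X): c=R@X+t; return np.array([f*c[0]/c[2]+cx,f*c[1]/c[2]+cy])
x,y=s['tool_pos'][:2]; a=np.linspace(0,6.28,200)
for z in(.084,.088,.092): print(z,max(px(np.array([x+.0225*np.cos(b),y+.0225*np.sin(b),z]))[1] for b in a).round(1))
E
python3 m.py 4 | head -2
```

```text
[ 0.62710629 -0.24355438  0.15086721] [ 0.86258667  0.24194573 -1.68880587] <class 'numpy.ndarray'> 0.0027240142449684096
0.084 251.4
0.088 250.7
0.092 250.0
side 171 [[0.59, -0.264, 0.092], [0.607, -0.25, 0.133], [0.629, -0.225, 0.235]]
low [(387, 247), (388, 247), (389, 247), (390, 247), (391, 247), (392, 247), (393, 247), (394, 247), (395, 247), (396, 247), (397, 247), (387, 248), (388, 248), (389, 248), (390, 248), (391, 248), (392, 248), (393, 248), (394, 248), (395, 248)]
```

View pics/s4.png

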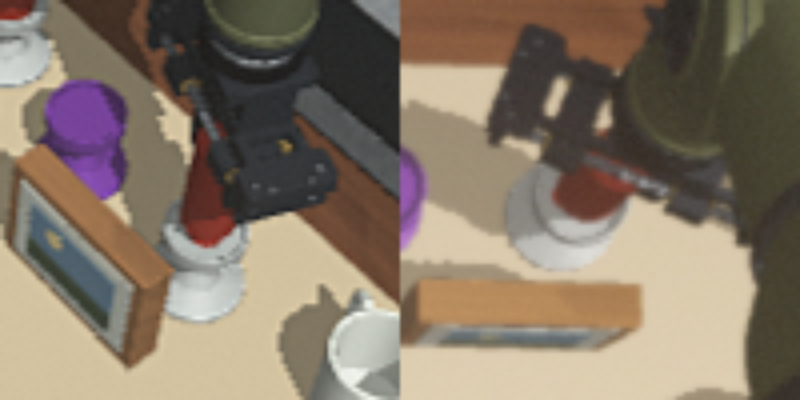

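The side view shows the foot over the middle of the cup at about (392,251), with a gap above the rim. The top view shows it inside the cup outline. The wrist force is only the candle's weight, about 1.6 N, and the arm is still, so I'm handing in.

```bash
python3 -c "
from plant import r
print(r.finish_job())"
```

```text
the job is handed in; nothing more can be done
None
```

The job is handed in at about 9.5 s: the spare red candle is held steady and upright in the gripper, centred over the empty holder to within a few millimetres, its foot about 1 cm above the rim by my measurements, with no contact felt.

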